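# Put the mixed-up sample badges back with their own stock

## Task

On the badge counter the three sample badges (red, blue, yellow) have been put back in front of the wrong stock trays. Swap them round so that each sample stands upright in the middle of the ledge of the tray holding badges of its own colour, square to the tray and with its badge looking away from the tray towards the customers; the sold-out tray's ledge is free for parking a sample meanwhile. Do not tip a sample over, and leave the marker and the gel bottle standing where they are.

Things in the scene. Friction and masses are not known exactly. Their poses are not given: they have to be found in the camera images.
- sample_red_mid (a point): red sample: a round red badge, 44 mm across, on the 45 degree face of a loose black wedge of about 90 g. Wedge 52 mm deep (x), 46 mm wide (y) between flat upright sides, 50 mm high at the back, sloping down to 8 mm at the front (+x). Point: middle of the wedge, 25 mm above its underside; x the way the badge looks, y across, z up.
- sample_blue_mid (a point): blue sample: a round blue badge, 44 mm across, on the 45 degree face of a loose black wedge of about 90 g. Wedge 52 mm deep (x), 46 mm wide (y) between flat upright sides, 50 mm high at the back, sloping down to 8 mm at the front (+x). Point: middle of the wedge, 25 mm above its underside; x the way the badge looks, y across, z up.
- sample_yellow_mid (a point): yellow sample: a round yellow badge, 44 mm across, on the 45 degree face of a loose black wedge of about 90 g. Wedge 52 mm deep (x), 46 mm wide (y) between flat upright sides, 50 mm high at the back, sloping down to 8 mm at the front (+x). Point: middle of the wedge, 25 mm above its underside; x the way the badge looks, y across, z up.
- tray_red: red stock tray, heaped with red badges, red strip along its front. Fixed plywood tray 120 mm deep (x), 100 wide (y), 45 high, contents below 50; joined to its front (+x, customers' side) a flat ledge 76 mm deep, 100 wide, top 20 mm above the table. Origin on the table under the tray's centre; centre of the ledge's top at x = +98 mm, y = 0, z = +20 mm from it. z up.
- tray_blue: blue stock tray, heaped with blue badges, blue strip along its front. Fixed plywood tray 120 mm deep (x), 100 wide (y), 45 high, contents below 50; joined to its front (+x, customers' side) a flat ledge 76 mm deep, 100 wide, top 20 mm above the table. Origin on the table under the tray's centre; centre of the ledge's top at x = +98 mm, y = 0, z = +20 mm from it. z up.
- tray_yellow: yellow stock tray, heaped with yellow badges, yellow strip along its front. Fixed plywood tray 120 mm deep (x), 100 wide (y), 45 high, contents below 50; joined to its front (+x, customers' side) a flat ledge 76 mm deep, 100 wide, top 20 mm above the table. Origin on the table under the tray's centre; centre of the ledge's top at x = +98 mm, y = 0, z = +20 mm from it. z up.
- tray_empty: sold-out stock tray, no badges, only a stray green keyring in it, grey strip along its front; its ledge is free. Fixed plywood tray 120 mm deep (x), 100 wide (y), 45 high, contents below 50; joined to its front (+x, customers' side) a flat ledge 76 mm deep, 100 wide, top 20 mm above the table. Origin on the table under the tray's centre; centre of the ledge's top at x = +98 mm, y = 0, z = +20 mm from it. z up.
- marker_mid (a point): bystander: a capped black marker standing upright on the customers' side of the trays, 22 mm thick, 134 mm tall; the point is half-way up. Loose and easily toppled.
- gel_mid (a point): bystander: a clear hand-gel pump bottle with a green label standing on the customers' side of the trays, 48 mm thick, 139 mm tall; the point is 60 mm above its underside. Loose.
There are look-alikes about, which are no part of the job. What is shaped like the part that bears sample_yellow_mid but green is not meant.

How it is judged:
By the outcome, as a careful person would: the job done as asked, in the order asked, and still so for the second after the job is handed in, with the robot touching nothing.
It also fails if it takes over 93 s, if anything falls off the work surface, if the arm or the gripper's body presses on something with over 40 N, if the wrist force passes 120 N, or if a joint passes its speed limit or range.

## Robot

A 6-joint arm with a two-finger parallel gripper is mounted at the origin on the work surface. World frame = base frame: x ahead of the robot, y to its left, z up, the work surface at z = 0. Lengths are in mm, angles in degrees, forces in N, time in s.
With the tool pointing down it reaches from about 350 to 850 mm from the base axis. Payload 8.1 kg.
Tool frame: the origin (TCP) lies between the finger pads; the fingertips stand 22 mm ahead of it and the grasp point (between the pads) lies 3 mm ahead of it; z points along the fingers, y is the line along which they close (so a half turn about z gives the same grasp; the last joint's range is limited). The gripper opens to 85 mm and grips with 20 to 120 N. Pads are 22 mm wide; open, the fingers measure 114 mm over their backs; the gripper's body (76 mm by 85 mm) begins 54 mm behind the grasp point. The pads swing forward as they close: fully open they stand 13 mm farther back than shut.
Start: joints at [-80.065, 7.471, 85.268, -0, 87.261, -4.893], TCP at [153.573, -580.018, 253.292] pointing down, gripper open.
Joint ranges: [-169.43, 169.43], [-51.17, 129.36], [1.28, 143.12], [-76.62, 256.62], [0, 156.53], [-152.29, 152.29]. Speed limits (degrees/s): [136.94, 136.94, 159.86, 180, 180, 180].

## Interface

Orientations are given as [roll, pitch, yaw] about the fixed x, y, z axes, in that order (R = Rz(yaw) Ry(pitch) Rx(roll)).
In Python, from bench import r, vision gives the robot as it stands.
- The arm moves only by the tool step_arm, never from a script. Its argument "targets" is a list that holds one entry, the list of rows, each a list of 6 numbers: the shift along the world's x, y, z in mm, then the turn, a rotation vector about the world's x, y, z in rad. In form: [[[x, y, z, rx, ry, rz], ...]]. A call has 1 to 12 rows; each row is the pose to reach, as a shift and turn from the pose commanded when the call began; what a row does not reach only later rows make up. A row lasts 1/12 s, in which the tool goes at most 41.7 mm and 7.16 degrees, less where a joint would pass 70% of its speed; a pose out of reach is approached as far as the arm can. A call with a gripper value outside its range is refused whole. "fingers" is the gripper's target within -1 to 1 (shut at 1, half-way at 0, fully open at -1), set as the call begins (left out, the last holds). The fingers move at their own pace and stop on an object; "newtons" is the grip in N (left out, the last holds). Time passes only in rows, so rows that repeat a pose let the fingers close. It gives the time, the measured TCP pose, the force, the opening and the grip force at its end, in the units of the state.
- r.sense(): the state, without advancing time (a new reading comes with each control period).
- vision.snapshot(name): name is "side" or "top" or "wrist"; returns a dict with "img" (420x560x3 uint8, blue, green, red), "mtx" (3x3 intrinsics, pixels), "D" ([k1, k2, p1, p2, k3] as OpenCV has them; the pictures are not rectified), "eye" and "attitude" of the camera in the world. Camera axes: x right, y up, looking along -z (the intrinsics and any distortion apply to the point x, -y, -z); pixel columns grow to the right and rows downward; lengths in mm; the calibration is good to about 2 mm. A picture is of the moment at which its call begins. There is no depth.
- r.hand_in(): hands the job in; it is judged then, once.
The state is a dict: "time": time; "joint_pos": joint angles; "qd": joint speeds; "joint_efforts": joint torques, N m; "tool_pos": TCP position; "tcp_rot": TCP orientation; "ft_force": force on the tool from outside, world axes, zero at the start; "wrist_torque": the same for the moment, N m; "finger_gap": finger opening in mm; "grip_force": force on a finger pad.
Only numpy, scipy, OpenCV 4.12 (cv2) and the standard library are available. Lean on these libraries where they do the work, as an engineer would, in place of code of your own. Each camera call takes 0.05 s, during which the arm holds its last target. There are 200 camera calls.

## Working session

There is one attempt and no reset: what is moved stays moved. The work goes in short steps, Python scripts to look and compute and a tool call to move; the robot and the scene stay as the last step left them, time stands still between calls to the robot, and variables do not carry over. Pictures are saved under pics/ and viewed, at most 14 in all, crops included, and the job is handed in when it is done.

Besides the shell and the picture viewer there is one more tool, called after ">>>" by a JSON object that holds its "op" and its "data", one argument or row to a line. step_arm: Moves the arm, as the interface text tells. Its arguments: {"type":"object","properties":{"targets":{"type":"array"},"fingers":{"type":"number"},"newtons":{"type":"number"}},"required":["targets"]}

```bash
ls; mkdir -p pics; cat > h.py <<'E'
import numpy as np, cv2
from scipy.spatial.transform import Rotation as R
from bench import r, vision
def snap(n):
    s=vision.snapshot(n); 
    return s
def rot(s):
    a=np.array(s["attitude"],float)
    return a if a.shape==(3,3) else R.from_euler('xyz',a,degrees=True).as_matrix()
def ray(s,uv):
    p=cv2.undistortPoints(np.array(uv,float).reshape(-1,1,2),np.array(s["mtx"],float),np.array(s["D"],float)).reshape(-1,2)
    d=np.c_[p[:,0],-p[:,1],-np.ones(len(p))]
    return np.array(s["eye"],float),d@rot(s).T
def plane(s,uv,z):
    e,d=ray(s,uv); return e+d*((z-e[2])/d[:,2])[:,None]
E
python3 - <<'E'
from h import *
for n in ("top","side"):
    s=snap(n); cv2.imwrite(f"pics/{n}0.png",s["img"]); print(n,s["eye"],s["attitude"],s["mtx"],s["D"])
    np.save(f"{n}0.npy",s,allow_pickle=True)
print(r.sense())
E
```

```text
pics
top [571.90912249   3.39619883 761.73636594] [  3.59952388   0.37193546 -91.69134247] [[433.69766298   0.         282.89375239]
 [  0.         433.69766298 204.76828689]
 [  0.           0.           1.        ]] [-0.13942001  0.          0.          0.          0.        ]
side [115.22485103 572.0760293  536.33866608] [  59.37502338   -1.1176693  -137.5612727 ] [[425.14089757   0.         273.8092    ]
 [  0.         425.14089757 206.43705813]
 [  0.           0.           1.        ]] [-0.10958865  0.          0.          0.          0.        ]
{'time': 0.1, 'joint_pos': array([-8.00636143e+01,  7.50982692e+00,  8.53242244e+01, -6.20614329e-04,
        8.72621069e+01, -4.89237932e+00]), 'qd': array([-0.04870432, -0.04641698, -0.22416504,  0.05728542, -0.02165385,
       -0.0472656 ]), 'joint_efforts': array([ 9.85862862e-04, -5.70952427e+01, -5.01940799e+01, -1.29947944e-04,
        8.08407407e-03,  8.25536802e-06]), 'tool_pos': array([ 153.50250846, -579.54778491,  252.34789891]), 'tcp_rot': array([-1.79904139e+02, -7.58319632e-03,  1.48287889e+01]), 'ft_force': array([0.21307658, 0.97574038, 0.14773279]), 'wrist_torque': array([-0.0210856 ,  0.01054623,  0.03032633]), 'grip_force': 0.0, 'finger_gap': 85.4600411661336}
```

View pics/top0.png

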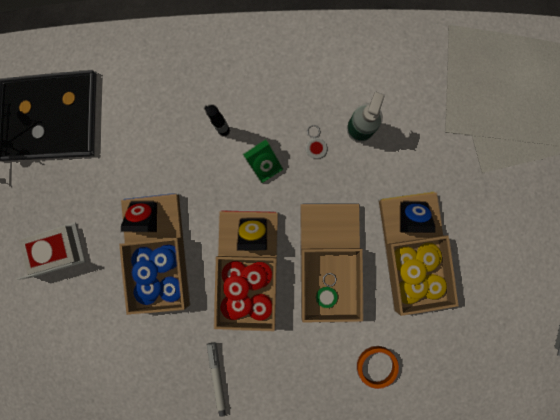

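View pics/side0.png

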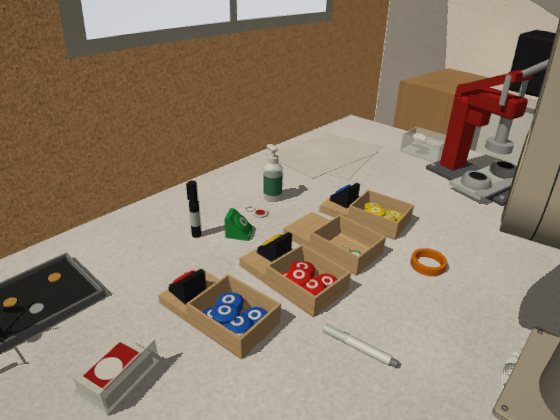

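```bash
python3 - <<'E'
from h import *
s=np.load("top0.npy",allow_pickle=True).item(); im=s["img"]
g=(255*(im/255.)**0.6).astype(np.uint8)
a=cv2.resize(g[190:332,110:290],None,fx=4.4,fy=4.2,interpolation=cv2.INTER_CUBIC)
hsv=cv2.cvtColor(im,cv2.COLOR_BGR2HSV)
m=cv2.inRange(hsv,(8,70,60),(22,255,255))
m=cv2.morphologyEx(m,cv2.MORPH_CLOSE,np.ones((3,3)))
n,l,st,c=cv2.connectedComponentsWithStats(m)
for i in range(1,n):
    if st[i,4]>150: print(i,st[i],c[i])
cs=[]
cv2.imwrite("pics/c0.png",np.vstack([cv2.resize(g[188:332,110:470],(800,320),interpolation=cv2.INTER_CUBIC),cv2.resize(cv2.cvtColor(m,cv2.COLOR_GRAY2BGR)[188:332,110:470],(600,240))[:, :] if 0 else cv2.resize(cv2.cvtColor(m,cv2.COLOR_GRAY2BGR)[188:332,110:470],(800,280))]))
E
```

```text
5 [ 379  191   80  125 3508] [415.75199544 251.12827822]
6 [ 119  194   66  121 1923] [155.24856994 248.58398336]
7 [ 301  204   63  119 5673] [334.37986956 256.02414948]
11 [ 214  211   64  120 2586] [244.44083527 261.3228925 ]
71 [357 346  42  43 755] [377.54834437 367.20264901]
```

View pics/c0.png

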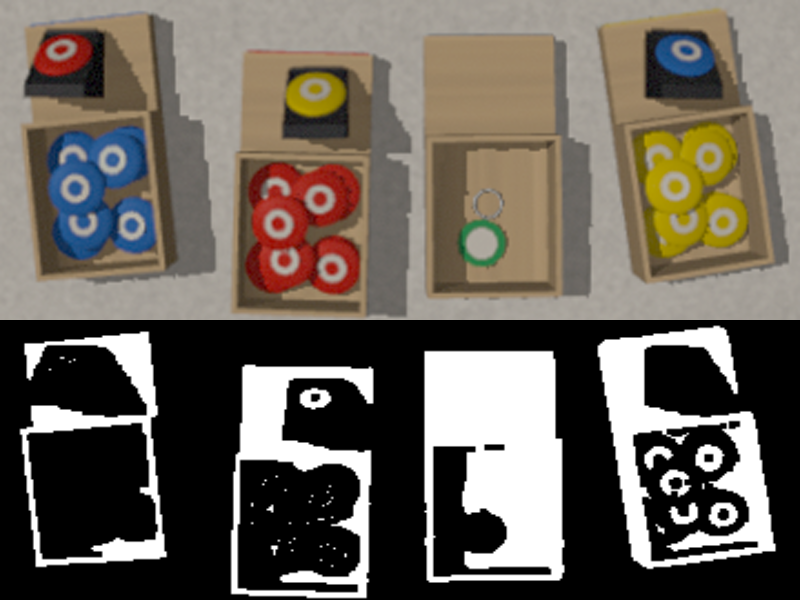

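```bash
cat >> h.py <<'E'
def edge(s,p,q,z,w=4,lim=None):
    "subpixel straight edge between pixels p,q -> world line (midpoint, unit dir, rms)"
    g=cv2.GaussianBlur(cv2.cvtColor(s["img"],cv2.COLOR_BGR2LAB).astype(np.float32),(0,0),0.8)
    p=np.array(p,float);q=np.array(q,float);d=(q-p)/np.linalg.norm(q-p);n=np.array([-d[1],d[0]])
    t=np.arange(-w,w+.01,.25);out=[]
    for a in np.linspace(.1,.9,25):
        c=p+a*(q-p); P=(c+t[:,None]*n).astype(np.float32)
        v=cv2.remap(g,P[:,0].reshape(1,-1),P[:,1].reshape(1,-1),cv2.INTER_LINEAR)[0]
        k=np.linalg.norm(np.gradient(v,axis=0),axis=1); out.append(c+t[k.argmax()]*n)
    W=plane(s,out,z)[:,:2]
    for _ in range(3):
        m=np.median(W,0) if 0 else W.mean(0); dd=np.linalg.svd(W-m)[2][0]; nn=np.array([-dd[1],dd[0]])
        e=(W-m)@nn; ok=abs(e)<=max(0.6,1.5*np.sqrt((e**2).mean())); W=W[ok]
    return m,dd,(len(W),round(float(np.std(e)),2))
def ang(d,ref): # direction angle nearest ref deg
    a=np.degrees(np.arctan2(d[1],d[0])); return a-180*np.round((a-ref)/180)
E
python3 - <<'E'
from h import *
s=np.load("top0.npy",allow_pickle=True).item()
C=lambda x,y:(110+x/2.222,188+y/2.222)
T=dict(blue=dict(f=((26,27),(152,14)),b=((38,278),(165,263)),l=((23,125),(38,278)),ll=((26,30),(32,118))),
 red=dict(f=((245,52),(372,54)),b=((234,311),(366,315)),l=((239,152),(234,311)),ll=((245,54),(241,148))),
 empty=dict(f=((424,36),(553,36)),b=((427,296),(561,296)),r=((561,136),(561,296)),lr=((553,36),(553,134))),
 yellow=dict(f=((600,27),(722,11)),b=((647,282),(774,263)),r=((752,108),(774,263)),lr=((722,11),(742,105))))
for n,t in T.items():
    L={k:edge(s,C(*a),C(*b),20 if k in('f','ll','lr') else 45,w=3) for k,(a,b) in t.items()}
    A={k:ang(v[1],90 if k in 'fb' else 0)-(90 if k in 'fb' else 0) for k,v in L.items()}
    yaw=np.mean(list(A.values())); ex=np.array([np.cos(np.radians(yaw)),np.sin(np.radians(yaw))]);ey=np.array([-ex[1],ex[0]])
    f=L['f'][0]@ex;b=L['b'][0]@ex
    lat={k:round(float(v[0]@ey-(50 if 'l'==k[-1] else -50)),1) for k,v in L.items() if k[-1] in 'lr'}
    y=np.mean(list(lat.values())); led=((f-38)+(b+158))/2
    print(n,{k:round(float(v),1) for k,v in A.items()},{k:v[2] for k,v in L.items()},"depth",round(f-b,1),"lat",lat,"yaw",round(yaw,1),"ledge c",np.round(led*ex+y*ey,1))
E
```

```text
blue {'f': 11.9, 'b': 4.9, 'l': 4.8, 'll': 1.9} {'f': (17, 1.61), 'b': (18, 0.32), 'l': (21, 0.35), 'll': (19, 1.95)} depth 190.7 lat {'l': 174.1, 'll': 177.1} yaw 5.8 ledge c [603.9 238.3]
red {'f': -1.9, 'b': -2.9, 'l': -3.1, 'll': -2.4} {'f': (18, 0.24), 'b': (20, 0.46), 'l': (19, 0.34), 'll': (21, 0.35)} depth 194.6 lat {'l': 91.4, 'll': 94.9} yaw -2.6 ledge c [573.5  67.2]
empty {'f': -1.6, 'b': -0.9, 'r': -1.8, 'lr': 0.3} {'f': (25, 0.21), 'b': (21, 0.32), 'r': (24, 0.21), 'lr': (21, 0.35)} depth 194.3 lat {'r': -62.4, 'lr': -62.6} yaw -1.0 ledge c [582.9 -72.7]
yellow {'f': 5.9, 'b': 6.0, 'r': 6.1, 'lr': 13.2} {'f': (16, 0.33), 'b': (18, 0.36), 'r': (22, 0.28), 'lr': (17, 1.24)} depth 193.5 lat {'r': -291.1, 'lr': -296.9} yaw 7.8 ledge c [ 593.4 -215.6]
```

>>> {"op": "step_arm", "data": {
  "targets": [
    [[40,40,0,0,0,0],[80,80,0,0,0,0],[110,120,0,0,0,0],[140,160,0,0,0,0],[170,200,0,0,0,0],[200,240,0,0,0,0],[230,280,0,0,0,0],[260,320,0,0,0,0],[290,360,0,0,0,0],[320,400,0,0,0,0],[350,430,0,0,0,0],[380,460,0,0,0,0]]
  ]
}}

```text
time: 1.1
tool_pos: [470.2, -191.3, 253.1]
tcp_rot: [-180.0, 0.0, 14.8]
ft_force: [0.1, -0.8, -0.0]
finger_gap: 85.1
grip_force: 0.0
```

```bash
python3 - <<'E'
from h import *
s=snap("wrist"); np.save("w0.npy",s,allow_pickle=True); cv2.imwrite("pics/w0.png",s["img"]); print(s["eye"],s["attitude"],s["mtx"],s["D"]); q=r.sense(); print(q["tool_pos"],q["tcp_rot"])
E
```

```text
[ 547.1657228  -171.16653422  374.0637497 ] [-1.78949383e+01  2.14232602e-02 -7.51665363e+01] [[354.99976193   0.         281.95859865]
 [  0.         354.99976193 205.17197847]
 [  0.           0.           1.        ]] [0.02406669 0.         0.         0.         0.        ]
[ 474.24039123 -185.51702707  253.06516175] [-179.83143564   -0.20224453   15.06881177]
```

View pics/w0.png

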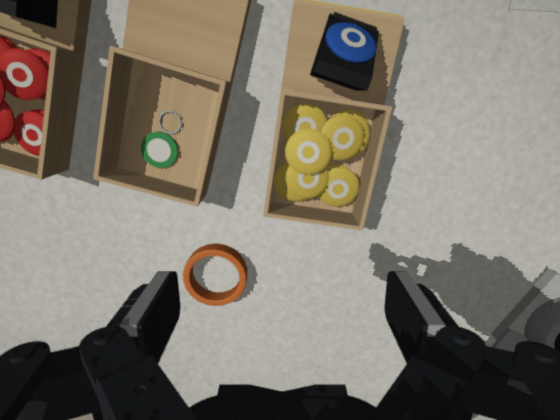

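>>> {"op": "step_arm", "data": {
  "targets": [
    [[10,15,0,0,0,-0.09],[25,30,0,0,0,-0.18],[41,45,0,0,0,-0.262],[41,45,0,0,0,-0.262],[41,45,0,0,0,-0.262],[41,45,0,0,0,-0.262]]
  ]
}}

```text
time: 1.65
tool_pos: [510.1, -148.6, 252.8]
tcp_rot: [-180.0, 0.1, -0.1]
ft_force: [0.8, -0.4, -0.1]
finger_gap: 85.0
grip_force: 0.0
```

```bash
python3 - <<'E'
from h import *
s=snap("wrist"); np.save("w1.npy",s,allow_pickle=True); print(s["eye"],s["attitude"]); q=r.sense(); print(q["tool_pos"],q["tcp_rot"])
E
```

```text
[ 589.8166813  -148.66981687  373.70464499] [-1.79524241e+01  1.57192355e-02 -9.00673021e+01]
[ 510.01045142 -148.85940625  252.93000617] [ 1.79998998e+02  4.97576958e-02 -1.27966638e-01]
```

>>> {"op": "step_arm", "data": {
  "targets": [
    [[0,40,0,0,0,0],[0,80,0,0,0,0],[0,120,0,0,0,0],[0,160,0,0,0,0],[0,200,0,0,0,0],[0,240,0,0,0,0],[0,280,0,0,0,0],[0,290,0,0,0,0],[0,290,0,0,0,0],[0,290,0,0,0,0],[0,290,0,0,0,0]]
  ]
}}

```text
time: 2.62
tool_pos: [510.7, 140.0, 253.2]
tcp_rot: [180.0, 0.0, -0.2]
ft_force: [0.3, 0.1, -0.2]
finger_gap: 85.2
grip_force: 0.0
```

```bash
python3 - <<'E'
from h import *
s=snap("wrist"); np.save("w2.npy",s,allow_pickle=True); print(s["eye"],s["attitude"]); q=r.sense(); print(q["tool_pos"],q["tcp_rot"])
a=np.load("w1.npy",allow_pickle=True).item()["img"]
f=lambda i:cv2.resize((255*(i[0:250]/255.)**0.55).astype(np.uint8),(672,300),interpolation=cv2.INTER_CUBIC)
cv2.imwrite("pics/w12.png",np.vstack([f(a),f(s["img"])]))
E
```

```text
[590.25436779 139.76435232 374.17475487] [-1.78960956e+01 -2.71358146e-02 -9.02321747e+01]
[510.77720934 139.84348047 253.26321452] [ 1.79966571e+02  1.51284425e-03 -2.81852201e-01]
```

View pics/w12.png

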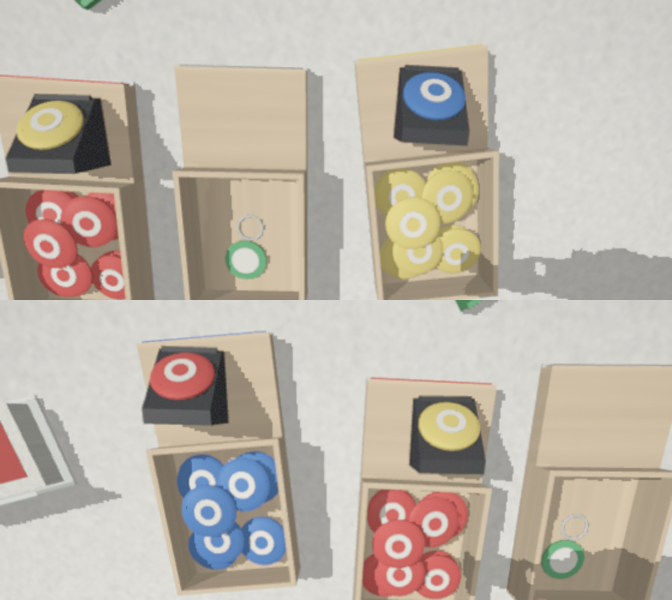

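```bash
python3 - <<'E'
from h import *
w={k:np.load(f"{k}.npy",allow_pickle=True).item() for k in("w1","w2")}
C=lambda p:(p[0]/1.2,p[1]/1.2)
T=dict(empty=("w1",dict(f=((177,67),(306,69)),b=((174,171),(305,173)),l=((174,172),(180,295)),ll=((177,68),(181,165)))),
 yellow=("w1",dict(f=((357,60),(487,45)),b=((366,164),(497,152)),r=((497,155),(497,295)),lr=((487,48),(490,148)))),
 blue=("w2",dict(f=((142,41),(270,33)),b=((150,150),(280,138)),l=((150,152),(180,290)),ll=((142,44),(147,78)))),
 red=("w2",dict(f=((367,80),(494,85)),b=((362,183),(489,187)),r=((489,190),(478,295)),lr=((494,88),(490,180)))))
for n,(v,t) in T.items():
    L={k:edge(w[v],C(a),C(b),20 if k in('f','ll','lr') else 45,w=2.5) for k,(a,b) in t.items()}
    A={k:ang(x[1],90 if k in 'fb' else 0)-(90 if k in 'fb' else 0) for k,x in L.items()}
    yaw=np.median(list(A.values())); ex=np.array([np.cos(np.radians(yaw)),np.sin(np.radians(yaw))]);ey=np.array([-ex[1],ex[0]])
    f=L['f'][0]@ex;b=L['b'][0]@ex
    lat={k:round(float(x[0]@ey-(50 if 'l'==k[-1] else -50)),1) for k,x in L.items() if k[-1] in 'lr'}
    y=np.mean(list(lat.values())); led=(f+b)/2
    print(n,{k:round(float(x),1) for k,x in A.items()},{k:x[2] for k,x in L.items()},"depth76",round(f-b,1),"lat",lat,"yaw",round(yaw,1),"ledge c",np.round(led*ex+y*ey,1))
S=dict(blue=("w1",(396,137),(467,143),(402,66),(464,71)),red=("w2",(144,113),(219,123),(158,47),(226,51)),yellow=("w2",(412,167),(484,172),(418,97),(480,101)))
for n,(v,a,b,c,d) in S.items():
    B=edge(w[v],C(a),C(b),70,w=2.5);F=edge(w[v],C(c),C(d),28,w=2.5)
    ya=ang(B[1],90)-90;yf=ang(F[1],90)-90
    P=plane(w[v],[C(a),C(b)],70)[:,:2]
    ex=np.array([np.cos(np.radians(ya)),np.sin(np.radians(ya))])
    ey=np.array([-ex[1],ex[0]]); bx=B[0]@ex; fx=F[0]@ex
    print(n,"yaw",round(ya,1),round(yf,1),B[2],F[2],"depth52",round(fx-bx,1),"width46",round(np.linalg.norm(P[0]-P[1]),1),"centre",np.round((bx+fx)/2*ex+(P.mean(0)@ey)*ey,1))
E
```

```text
empty {'f': -0.9, 'b': -1.2, 'l': -1.3, 'll': -1.2} {'f': (25, 0.18), 'b': (25, 0.27), 'l': (22, 0.23), 'll': (25, 0.26)} depth76 77.3 lat {'l': -59.6, 'll': -60.1} yaw -1.2 ledge c [582. -72.]
yellow {'f': 6.2, 'b': 6.5, 'r': 5.8, 'lr': 5.5} {'f': (25, 0.22), 'b': (25, 0.26), 'r': (25, 0.3), 'lr': (22, 0.29)} depth76 77.1 lat {'r': -276.6, 'lr': -275.9} yaw 6.0 ledge c [ 592.1 -215.4]
blue {'f': 4.6, 'b': 4.5, 'l': 4.6, 'll': 0.2} {'f': (20, 0.25), 'b': (22, 0.24), 'l': (21, 0.25), 'll': (20, 0.11)} depth76 77.7 lat {'l': 185.6, 'll': 188.5} yaw 4.5 ledge c [603.8 235.6]
red {'f': -2.5, 'b': -2.9, 'r': -3.4, 'lr': 0.7} {'f': (19, 0.13), 'b': (25, 0.25), 'r': (25, 0.26), 'lr': (18, 0.51)} depth76 77.1 lat {'r': 96.4, 'lr': 95.2} yaw -2.7 ledge c [572.3  68.7]
blue yaw -4.8 -4.5 (25, 0.14) (24, 0.16) depth52 53.1 width46 49.5 centre [ 593.1 -215.1]
red yaw -13.7 -1.9 (15, 0.55) (23, 0.24) depth52 48.1 width46 50.3 centre [606.9 240.7]
yellow yaw -3.6 -3.2 (25, 0.19) (18, 0.16) depth52 52.0 width46 51.2 centre [572.8  60.7]
```

>>> {"op": "step_arm", "data": {
  "targets": [
    [[10,-15,-25,0,0,-0.02],[25,-35,-55,0,0,-0.04],[40,-55,-85,0,0,-0.056],[50,-70,-110,0,0,-0.056],[55.6,-79.4,-130,0,0,-0.056],[55.6,-79.4,-140,0,0,-0.056],[55.6,-79.4,-155,0,0,-0.056],[55.6,-79.4,-170,0,0,-0.056],[55.6,-79.4,-185,0,0,-0.056],[55.6,-79.4,-195,0,0,-0.056],[55.6,-79.4,-200,0,0,-0.056],[55.6,-79.4,-200,0,0,-0.056]]
  ]
}}

```text
time: 3.67
tool_pos: [565.3, 61.9, 52.4]
tcp_rot: [180.0, 0.1, -3.4]
ft_force: [-0.1, 0.5, -0.6]
finger_gap: 85.1
grip_force: 0.0
```

```bash
python3 - <<'E'
from h import *
s=snap("wrist"); f=lambda i:(255*(i/255.)**0.55).astype(np.uint8)
t=snap("side"); cv2.imwrite("pics/g1.png",np.hstack([cv2.resize(f(s["img"]),(400,300)),cv2.resize(f(t["img"][180:310,180:353]),(400,300),interpolation=cv2.INTER_CUBIC)])); q=r.sense(); print(q["tool_pos"],q["tcp_rot"],q["ft_force"])
E
```

```text
[566.62112029  62.13920542  54.09901768] [-1.79995709e+02 -4.82843586e-02 -3.40210255e+00] [-0.07346914  0.20036098  0.20237544]
```

View pics/g1.png

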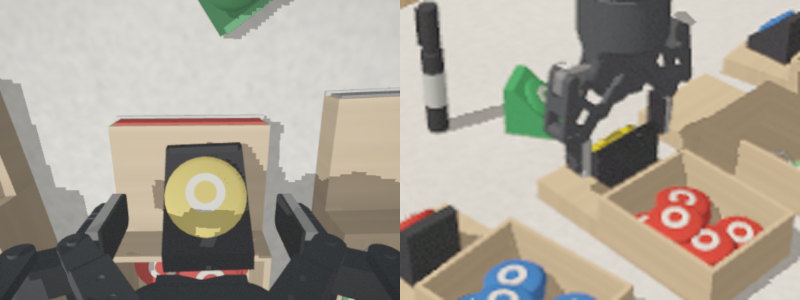

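>>> {"op": "step_arm", "data": {
  "targets": [
    [[0,0,0,0,0,0],[0,0,0,0,0,0],[0,0,0,0,0,0],[0,0,0,0,0,0],[0,0,0,0,0,0],[0,0,0,0,0,0],[0,0,0,0,0,0],[0,0,0,0,0,0]]
  ],
  "fingers": 1,
  "newtons": 30
}}

```text
time: 4.43
tool_pos: [566.8, 62.3, 54.2]
tcp_rot: [-180.0, -0.1, -3.4]
ft_force: [-0.8, 0.5, 6.1]
finger_gap: 45.3
grip_force: 32.2
```

>>> {"op": "step_arm", "data": {
  "targets": [
    [[0,0,5,0,0,0],[0,0,20,0,0,0],[0,0,40,0,0,0],[0,0,60,0,0,0],[1,-15,65,0,0,0.01],[3,-40,65,0,0,0.02],[6,-70,65,0,0,0.03],[8,-100,65,0,0,0.038],[9,-122,65,0,0,0.038],[9,-134,60,0,0,0.038],[9,-134,50,0,0,0.038],[9,-134,40,0,0,0.038]]
  ]
}}

```text
time: 5.43
tool_pos: [575.1, -71.8, 92.5]
tcp_rot: [-180.0, -0.0, -1.3]
ft_force: [1.0, -0.5, -0.5]
finger_gap: 45.5
grip_force: 31.5
```

>>> {"op": "step_arm", "data": {
  "targets": [
    [[0,0,-10,0,0,0],[0,0,-20,0,0,0],[0,0,-28,0,0,0],[0,0,-34,0,0,0],[0,0,-38,0,0,0],[0,0,-39.5,0,0,0],[0,0,-39.5,0,0,0],[0,0,-39.5,0,0,0]]
  ]
}}

```text
time: 6.1
tool_pos: [575.6, -71.5, 54.1]
tcp_rot: [-180.0, -0.0, -1.2]
ft_force: [-0.1, 0.6, 0.7]
finger_gap: 45.3
grip_force: 31.9
```

>>> {"op": "step_arm", "data": {
  "targets": [
    [[0,0,0,0,0,0],[0,0,0,0,0,0],[0,0,0,0,0,0],[0,0,0,0,0,0],[0,0,0,0,0,0],[0,0,0,0,0,0],[0,0,10,0,0,0],[0,0,30,0,0,0],[0,0,60,0,0,0],[0,0,95,0,0,0],[-10,25,120,0,0,0],[-15,50,145,0,0,0]]
  ],
  "fingers": -1
}}

```text
time: 7.1
tool_pos: [560.2, -22.3, 201.7]
tcp_rot: [180.0, -0.1, -1.4]
ft_force: [0.1, 0.2, -0.2]
finger_gap: 85.5
grip_force: 0.0
```

>>> {"op": "step_arm", "data": {
  "targets": [
    [[-5,30,10,0,0,0],[-10,65,20,0,0,0],[-15,100,20,0,0,0],[-20,135,20,0,0,0],[-25,170,20,0,0,0],[-30,205,20,0,0,0],[-33,240,20,0,0,0],[-33,262,20,0,0,0],[-33,262,20,0,0,0],[-33,262,20,0,0,0],[-33,262,20,0,0,0]]
  ]
}}

```text
time: 8.02
tool_pos: [527.3, 239.7, 219.2]
tcp_rot: [180.0, -0.0, -1.2]
ft_force: [-0.2, 0.3, 0.1]
finger_gap: 85.4
grip_force: 0.0
```

```bash
python3 - <<'E'
from h import *
s=snap("wrist"); np.save("w3.npy",s,allow_pickle=True); f=lambda i:(255*(i/255.)**0.5).astype(np.uint8)
cv2.imwrite("pics/g2.png",np.hstack([cv2.resize(f(s["img"][20:180,180:380]),(400,320),interpolation=cv2.INTER_CUBIC),cv2.resize(f(s["img"]),(400,320))])); q=r.sense(); print(q["tool_pos"],q["tcp_rot"],q["ft_force"],s["eye"],s["attitude"])
E
```

```text
[527.35683885 239.29606454 219.10157202] [ 1.79978436e+02 -1.09958142e-02 -1.25469654e+00] [ 0.10867568 -0.25601674 -0.07751239] [606.74820727 238.13700021 340.19029095] [-1.78724369e+01 -1.04272035e-02 -9.11933739e+01]
```

View pics/g2.png

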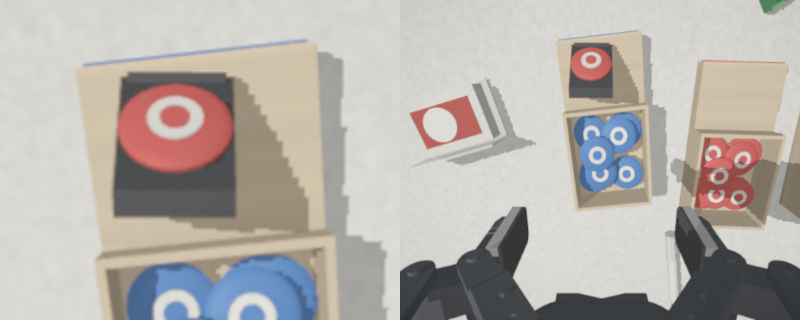

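```bash
cat >> h.py <<'E'
def sample(s,C,a,b,c,d,w=2):
    "a,b back top edge (left,right) ; c,d front edge"
    B=edge(s,C(a),C(b),70,w=w);F=edge(s,C(c),C(d),28,w=w)
    ya=ang(B[1],90)-90;yf=ang(F[1],90)-90;y=np.radians((ya+yf)/2)
    P=plane(s,[C(a),C(b)],70)[:,:2]; Q=plane(s,[C(c),C(d)],28)[:,:2]
    ex=np.array([np.cos(y),np.sin(y)]);ey=np.array([-ex[1],ex[0]]); bx=B[0]@ex; fx=F[0]@ex
    print("yaw",round(ya,1),round(yf,1),B[2],F[2],"depth52",round(fx-bx,1),"width46",round(np.linalg.norm(P[0]-P[1]),1),round(np.linalg.norm(Q[0]-Q[1]),1),"centre",np.round((bx+fx)/2*ex+(P.mean(0)@ey)*ey,1),"lat front",round(Q.mean(0)@ey-P.mean(0)@ey,1))
def ledge(s,C,w=2,**t):
    "f front z20, b rim z45, ll/lr ledge sides z20, l/r tray sides z45"
    L={k:edge(s,C(a),C(b),20 if k in('f','ll','lr') else 45,w=w) for k,(a,b) in t.items()}
    A={k:ang(x[1],90 if k in 'fb' else 0)-(90 if k in 'fb' else 0) for k,x in L.items()}
    yaw=np.median(list(A.values())); ex=np.array([np.cos(np.radians(yaw)),np.sin(np.radians(yaw))]);ey=np.array([-ex[1],ex[0]])
    f=L['f'][0]@ex;b=L['b'][0]@ex
    lat={k:round(float(x[0]@ey-(50 if 'l'==k[-1] else -50)),1) for k,x in L.items() if k[-1] in 'lr'}
    y=np.mean(list(lat.values()))
    print({k:round(float(x),1) for k,x in A.items()},{k:x[2] for k,x in L.items()},"depth76",round(f-b,1),"lat",lat,"yaw",round(yaw,1),"ledge c",np.round((f+b)/2*ex+y*ey,1))
E
python3 - <<'E'
from h import *
s=np.load("w3.npy",allow_pickle=True).item()
C=lambda p:(180+p[0]/2,20+p[1]/2)
sample(s,C,(114,213),(236,216),(124,74),(228,73))
ledge(s,C,f=((80,68),(306,43)),b=((97,258),(333,234)),ll=((79,70),(100,235)),lr=((317,50),(327,230)))
C=lambda p:((p[0]-400)*1.4,p[1]*1.3125)
ledge(s,C,f=((702,62),(786,64)),b=((698,130),(784,134)),lr=((786,66),(784,130)),r=((784,135),(770,225)))
E
```

```text
yaw -1.2 -1.1 (25, 0.25) (25, 0.1) depth52 53.8 width46 45.5 42.2 centre [606.8 248.9] lat front 0.5
{'f': 4.6, 'b': 4.6, 'll': 4.6, 'lr': 4.6} {'f': (23, 0.14), 'b': (25, 0.19), 'll': (25, 0.24), 'lr': (24, 0.23)} depth76 75.6 lat {'ll': 189.3, 'lr': 189.1} yaw 4.6 ledge c [603.  238.3]
{'f': -2.9, 'b': -7.1, 'lr': 12.3, 'r': 0.3} {'f': (25, 0.27), 'b': (16, 0.62), 'lr': (18, 0.91), 'r': (16, 0.6)} depth76 72.6 lat {'lr': 76.7, 'r': 83.8} yaw -1.3 ledge c [572.9  67.1]
```

>>> {"op": "step_arm", "data": {
  "targets": [
    [[15,2,-20,0,0,0],[35,5,-45,0,0,0],[55,8,-70,0,0,0],[68,9.8,-95,0,0,0],[72.6,9.8,-110,0,0,0],[72.6,9.8,-125,0,0,0],[72.6,9.8,-140,0,0,0],[72.6,9.8,-152,0,0,0],[72.6,9.8,-161,0,0,0],[72.6,9.8,-165.5,0,0,0],[72.6,9.8,-165.5,0,0,0],[72.6,9.8,-165.5,0,0,0]]
  ]
}}

```text
time: 9.07
tool_pos: [600.0, 250.1, 53.9]
tcp_rot: [-180.0, -0.0, -1.2]
ft_force: [0.5, -1.3, -0.5]
finger_gap: 85.3
grip_force: 0.0
```

>>> {"op": "step_arm", "data": {
  "targets": [
    [[0,0,0,0,0,0],[0,0,0,0,0,0],[0,0,0,0,0,0],[0,0,0,0,0,0],[0,0,0,0,0,0],[0,0,0,0,0,0],[0,0,0,0,0,0],[0,0,0,0,0,0]]
  ],
  "fingers": 1,
  "newtons": 30
}}

```text
time: 9.73
tool_pos: [600.4, 250.3, 54.3]
tcp_rot: [-180.0, -0.1, -1.2]
ft_force: [-0.7, 2.0, 6.3]
finger_gap: 45.4
grip_force: 32.4
```

>>> {"op": "step_arm", "data": {
  "targets": [
    [[0,0,5,0,0,0],[0,0,20,0,0,0],[0,0,45,0,0,0],[0,0,75,0,0,0],[-10,-10,100,0,0,-0.01],[-25,-30,120,0,0,-0.026],[-40,-60,135,0,0,-0.026],[-55,-90,145,0,0,-0.026],[-70,-120,150,0,0,-0.026],[-85,-150,150,0,0,-0.026],[-100,-174,150,0,0,-0.026],[-107,-182,150,0,0,-0.026]]
  ]
}}

```text
time: 10.73
tool_pos: [491.4, 65.3, 204.3]
tcp_rot: [179.9, -0.0, -2.8]
ft_force: [0.2, 0.1, -1.0]
finger_gap: 45.6
grip_force: 31.7
```

>>> {"op": "step_arm", "data": {
  "targets": [
    [[0,0,0,0,0,0],[0,0,0,0,0,0],[0,0,0,0,0,0]]
  ]
}}

```text
time: 10.98
tool_pos: [493.4, 68.8, 203.9]
tcp_rot: [-180.0, -0.1, -2.7]
ft_force: [0.1, -0.5, -0.9]
finger_gap: 45.4
grip_force: 31.7
```

```bash
python3 - <<'E'
from h import *
s=snap("wrist"); np.save("w4.npy",s,allow_pickle=True); f=lambda i:(255*(i/255.)**0.5).astype(np.uint8)
cv2.imwrite("pics/g3.png",np.hstack([cv2.resize(f(s["img"][20:180,180:380]),(400,320),interpolation=cv2.INTER_CUBIC),cv2.resize(f(s["img"]),(400,320))])); q=r.sense(); print(q["tool_pos"],q["tcp_rot"],q["ft_force"],s["eye"],s["attitude"])
E
```

```text
[493.32016787  68.98626019 203.60733447] [-1.79974937e+02 -2.53354538e-02 -2.65512620e+00] [ 0.01569822 -0.15230944 -1.87827921] [572.7185964   65.04882109 324.88077155] [-1.78364510e+01  4.55634031e-02 -9.26820954e+01]
```

View pics/g3.png

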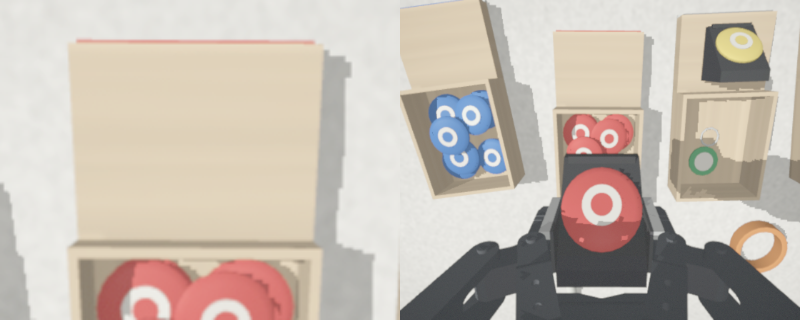

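```bash
python3 - <<'E'
from h import *
s=np.load("w4.npy",allow_pickle=True).item()
C=lambda p:(180+p[0]/2,20+p[1]/2)
ledge(s,C,f=((71,44),(320,44)),b=((70,243),(322,246)),ll=((70,48),(77,238)),lr=((322,48),(314,240)))
C=lambda p:((p[0]-400)*1.4,p[1]*1.3125)
m,d,e=edge(s,C((567,155)),C((638,154)),178,w=4); y=np.radians(-2.7); ex=np.array([np.cos(y),np.sin(y)])
print("held front yaw",ang(d,90)-90,e,"centre ahead of TCP",(m-[493.3,68.6])@ex-26)
P=plane(s,[C((565,155)),C((640,153))],178); print(P, "lat",(P.mean(0)[:2]-[493.3,68.6])@[-ex[1],ex[0]])
E
```

```text
{'f': -2.6, 'b': -2.6, 'll': -3.1, 'lr': -3.0} {'f': (25, 0.15), 'b': (24, 0.14), 'll': (25, 0.28), 'lr': (25, 0.23)} depth76 75.6 lat {'ll': 97.1, 'lr': 96.8} yaw -2.8 ledge c [571.5  69. ]
held front yaw -2.742241048885603 (24, 0.21) centre ahead of TCP 8.04176047675459
[[527.33276448  89.42171799 178.        ]
 [526.40550113  43.92957458 178.        ]] lat -0.3408947448895868
```

>>> {"op": "step_arm", "data": {
  "targets": [
    [[15,0.6,-15,0,0,0],[35,0.6,-40,0,0,0],[55,0.6,-65,0,0,0],[68,0.6,-90,0,0,0],[70.9,0.6,-108,0,0,0],[70.9,0.6,-122,0,0,0],[70.9,0.6,-134,0,0,0],[70.9,0.6,-142,0,0,0],[70.9,0.6,-147,0,0,0],[70.9,0.6,-149.8,0,0,0],[70.9,0.6,-149.8,0,0,0],[70.9,0.6,-149.8,0,0,0]]
  ]
}}

```text
time: 12.03
tool_pos: [564.5, 68.9, 54.6]
tcp_rot: [-180.0, -0.1, -2.7]
ft_force: [-0.3, -0.4, -0.8]
finger_gap: 45.8
grip_force: 31.9
```

>>> {"op": "step_arm", "data": {
  "targets": [
    [[0,0,0,0,0,0],[0,0,0,0,0,0],[0,0,0,0,0,0],[0,0,0,0,0,0],[0,0,0,0,0,0],[0,0,0,0,0,0],[0,0,10,0,0,0],[0,0,30,0,0,0],[0,0,60,0,0,0],[0,0,95,0,0,0],[-20,0,125,0,0,0],[-40,0,150,0,0,0]]
  ],
  "fingers": -1
}}

```text
time: 13.03
tool_pos: [524.3, 68.6, 207.0]
tcp_rot: [-180.0, -0.2, -2.7]
ft_force: [0.2, 0.3, 1.2]
finger_gap: 85.3
grip_force: 0.0
```

>>> {"op": "step_arm", "data": {
  "targets": [
    [[-20,0,10,0,0,0],[-31,0,15,0,0,0],[-31,0,15,0,0,0],[-31,0,15,0,0,0],[-31,0,15,0,0,0]]
  ]
}}

```text
time: 13.45
tool_pos: [493.0, 68.6, 218.4]
tcp_rot: [-180.0, -0.0, -2.7]
ft_force: [-0.4, 0.0, -0.6]
finger_gap: 85.1
grip_force: 0.0
```

```bash
python3 - <<'E'
from h import *
s=snap("wrist"); np.save("w5.npy",s,allow_pickle=True); f=lambda i:(255*(i/255.)**0.5).astype(np.uint8)
cv2.imwrite("pics/g4.png",np.hstack([cv2.resize(f(s["img"][20:180,180:380]),(400,320),interpolation=cv2.INTER_CUBIC),cv2.resize(f(s["img"]),(400,320))])); q=r.sense(); print(q["tool_pos"],q["tcp_rot"],q["ft_force"],s["eye"],s["attitude"])
E
```

```text
[492.92608896  68.57590796 218.02686684] [ 1.79997894e+02  3.32950108e-02 -2.71324432e+00] [ 0.27370905 -0.75738341  0.09800952] [572.43123301  64.86167306 339.40409544] [-1.78760776e+01  1.36473606e-02 -9.27024225e+01]
```

View pics/g4.png

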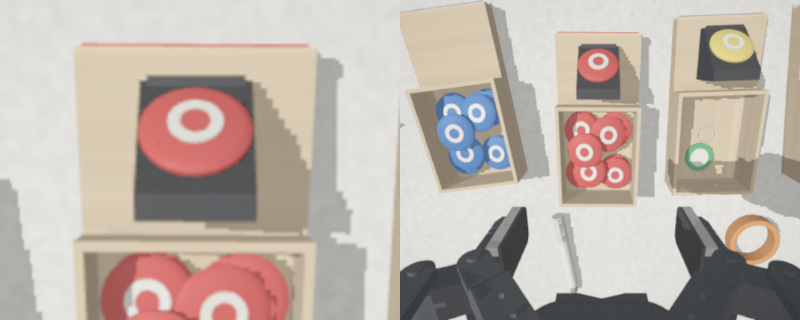

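```bash
python3 - <<'E'
from h import *
s=np.load("w5.npy",allow_pickle=True).item()
C=lambda p:(180+p[0]/2,20+p[1]/2)
ledge(s,C,f=((76,46),(315,47)),b=((75,239),(314,241)),ll=((76,50),(83,232)))
sample(s,C,(134,217),(256,220),(147,77),(242,77))
E
```

```text
{'f': -2.8, 'b': -2.7, 'll': -2.7} {'f': (25, 0.12), 'b': (25, 0.13), 'll': (22, 0.25)} depth76 77.1 lat {'ll': 96.4} yaw -2.7 ledge c [572.1  69.2]
yaw -2.7 -2.6 (25, 0.12) (25, 0.17) depth52 53.6 width46 45.5 38.5 centre [571.   68.3] lat front 0.5
```

>>> {"op": "step_arm", "data": {
  "targets": [
    [[3,-25,0,0,0,-0.01],[6,-60,0,0,0,-0.02],[10,-95,0,0,0,-0.035],[14,-130,0,0,0,-0.035],[18,-165,0,0,0,-0.035],[21,-200,0,0,0,-0.035],[21,-235,0,0,0,-0.035],[21,-265,0,0,0,-0.035],[21,-277,0,0,0,-0.035],[21,-277,0,0,0,-0.035],[21,-277,0,0,0,-0.035],[21,-277,0,0,0,-0.035]]
  ]
}}

```text
time: 14.5
tool_pos: [513.7, -207.3, 217.8]
tcp_rot: [-179.9, 0.1, -4.7]
ft_force: [-0.4, 0.4, -1.1]
finger_gap: 85.3
grip_force: 0.0
```

```bash
python3 - <<'E'
from h import *
s=snap("wrist"); np.save("w6.npy",s,allow_pickle=True); f=lambda i:(255*(i/255.)**0.5).astype(np.uint8)
cv2.imwrite("pics/g5.png",np.hstack([cv2.resize(f(s["img"][20:180,180:380]),(400,320),interpolation=cv2.INTER_CUBIC),cv2.resize(f(s["img"][20:180,50:250]),(400,320))])); q=r.sense(); print(q["tool_pos"],q["tcp_rot"],q["ft_force"],s["eye"],s["attitude"])
E
```

```text
[ 513.84031329 -207.05715463  218.03899342] [-1.79954283e+02  4.12961017e-02 -4.64364082e+00] [0.12830712 0.50502812 0.21084217] [ 593.16395608 -213.89755168  338.67794605] [-1.79534844e+01  7.48616487e-02 -9.46802084e+01]
```

View pics/g5.png

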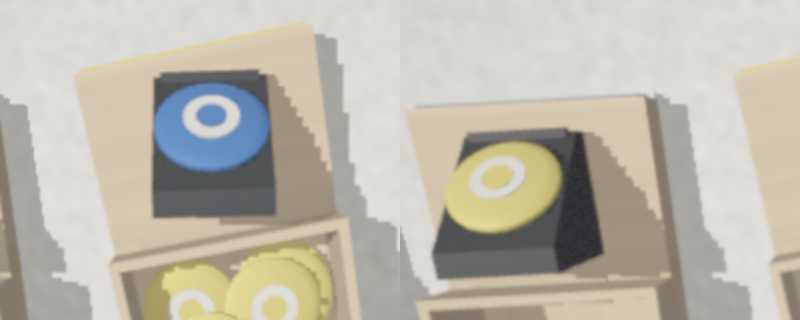

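```bash
python3 - <<'E'
from h import *
s=np.load("w6.npy",allow_pickle=True).item()
C=lambda p:(180+p[0]/2,20+p[1]/2)
ledge(s,C,f=((77,74),(310,25)),b=((112,263),(346,219)),ll=((76,78),(112,252)),lr=((314,30),(336,210)))
sample(s,C,(153,215),(275,212),(156,73),(266,71))
E
```

```text
{'f': 5.9, 'b': 6.7, 'll': 6.2, 'lr': 6.1} {'f': (25, 0.53), 'b': (25, 0.23), 'll': (25, 0.22), 'lr': (24, 0.21)} depth76 76.0 lat {'ll': -277.1, 'lr': -277.2} yaw 6.1 ledge c [ 591.5 -215. ]
yaw -3.1 -3.1 (25, 0.18) (24, 0.21) depth52 53.5 width46 45.2 44.4 centre [ 592.8 -216.5] lat front -0.5
```

>>> {"op": "step_arm", "data": {
  "targets": [
    [[15,-2,-20,0,0,0.021],[35,-5,-45,0,0,0.021],[55,-7,-70,0,0,0.021],[68,-8.4,-95,0,0,0.021],[72,-8.4,-110,0,0,0.021],[72,-8.4,-125,0,0,0.021],[72,-8.4,-140,0,0,0.021],[72,-8.4,-152,0,0,0.021],[72,-8.4,-161,0,0,0.021],[72,-8.4,-165.2,0,0,0.021],[72,-8.4,-165.2,0,0,0.021],[72,-8.4,-165.2,0,0,0.021]]
  ]
}}

```text
time: 15.55
tool_pos: [586.0, -216.7, 53.8]
tcp_rot: [180.0, -0.0, -3.5]
ft_force: [0.3, 0.5, 0.8]
finger_gap: 85.4
grip_force: 0.0
```

>>> {"op": "step_arm", "data": {
  "targets": [
    [[0,0,0,0,0,0],[0,0,0,0,0,0],[0,0,0,0,0,0],[0,0,0,0,0,0],[0,0,0,0,0,0],[0,0,0,0,0,0],[0,0,0,0,0,0],[0,0,0,0,0,0]]
  ],
  "fingers": 1,
  "newtons": 30
}}

```text
time: 16.22
tool_pos: [586.3, -217.1, 54.2]
tcp_rot: [180.0, -0.1, -3.5]
ft_force: [-0.8, 0.6, 6.4]
finger_gap: 45.6
grip_force: 32.1
```

>>> {"op": "step_arm", "data": {
  "targets": [
    [[0,0,5,0,0,0],[0,0,20,0,0,0],[0,0,45,0,0,0],[0,0,70,0,0,0],[-5,20,85,0,0,0.02],[-10,55,85,0,0,0.04],[-15,90,85,0,0,0.06],[-20,125,85,0,0,0.08],[-20,160,85,0,0,0.1],[-20,195,85,0,0,0.12],[-20,230,85,0,0,0.141],[-20,265,85,0,0,0.141]]
  ]
}}

```text
time: 17.22
tool_pos: [565.1, 49.9, 138.3]
tcp_rot: [-180.0, 0.0, 4.6]
ft_force: [0.5, -0.4, -0.7]
finger_gap: 45.6
grip_force: 31.4
```

>>> {"op": "step_arm", "data": {
  "targets": [
    [[5,35,0,0,0,0],[10,70,0,0,0,0],[15,105,0,0,0,0],[20,140,0,0,0,0],[25,170,0,0,0,0],[30,185,-5,0,0,0],[30.1,189.5,-15,0,0,0],[30.1,189.5,-30,0,0,0],[30.1,189.5,-45,0,0,0],[30.1,189.5,-55,0,0,0],[30.1,189.5,-60,0,0,0],[30.1,189.5,-60,0,0,0]]
  ]
}}

```text
time: 18.22
tool_pos: [594.4, 236.6, 76.1]
tcp_rot: [179.9, 0.2, 4.5]
ft_force: [-0.4, 0.3, -0.6]
finger_gap: 45.4
grip_force: 31.4
```

>>> {"op": "step_arm", "data": {
  "targets": [
    [[0,0,-8,0,0,0],[0,0,-15,0,0,0],[0,0,-20,0,0,0],[0,0,-23,0,0,0],[0,0,-24.8,0,0,0],[0,0,-24.8,0,0,0],[0,0,-24.8,0,0,0]]
  ]
}}

```text
time: 18.8
tool_pos: [596.0, 237.8, 54.3]
tcp_rot: [180.0, -0.0, 4.6]
ft_force: [-3.1, -1.7, 5.2]
finger_gap: 45.5
grip_force: 32.0
```

>>> {"op": "step_arm", "data": {
  "targets": [
    [[0,0,0,0,0,0],[0,0,0,0,0,0],[0,0,0,0,0,0],[0,0,0,0,0,0],[0,0,0,0,0,0],[0,0,0,0,0,0],[0,0,10,0,0,0],[0,0,30,0,0,0],[0,0,60,0,0,0],[0,0,95,0,0,0],[-20,0,125,0,0,0],[-40,-1,150,0,0,0]]
  ],
  "fingers": -1
}}

```text
time: 19.8
tool_pos: [556.6, 236.9, 207.2]
tcp_rot: [-180.0, -0.2, 4.5]
ft_force: [0.7, 0.1, 0.7]
finger_gap: 85.7
grip_force: 0.0
```

>>> {"op": "step_arm", "data": {
  "targets": [
    [[-20,-1,10,0,0,0],[-32,-1,15,0,0,0],[-32,-1,15,0,0,0],[-32,-1,15,0,0,0],[-32,-1,15,0,0,0]]
  ]
}}

```text
time: 20.22
tool_pos: [524.1, 235.6, 218.4]
tcp_rot: [180.0, -0.0, 4.6]
ft_force: [0.8, -0.2, -0.0]
finger_gap: 85.8
grip_force: 0.0
```

```bash
python3 - <<'E'
from h import *
s=snap("wrist"); np.save("w7.npy",s,allow_pickle=True); q=r.sense(); print(q["tool_pos"],q["tcp_rot"])
E
```

```text
[524.08745558 235.5666647  217.91534324] [1.79985717e+02 3.50905110e-02 4.56050143e+00]
```

>>> {"op": "step_arm", "data": {
  "targets": [
    [[-3,-25,0,0,0,-0.02],[-6,-60,0,0,0,-0.05],[-9,-95,0,0,0,-0.08],[-12,-130,0,0,0,-0.101],[-15,-165,0,0,0,-0.101],[-18,-200,0,0,0,-0.101],[-21,-235,0,0,0,-0.101],[-21,-270,0,0,0,-0.101],[-21,-295,0,0,0,-0.101],[-21,-306,0,0,0,-0.101],[-21,-306,0,0,0,-0.101],[-21,-306,0,0,0,-0.101]]
  ]
}}

```text
time: 21.27
tool_pos: [502.8, -70.4, 217.8]
tcp_rot: [-180.0, 0.1, -1.3]
ft_force: [-0.2, 0.5, -0.4]
finger_gap: 85.6
grip_force: 0.0
```

```bash
python3 - <<'E'
from h import *
s=snap("wrist"); np.save("w8.npy",s,allow_pickle=True); f=lambda i:(255*(i/255.)**0.5).astype(np.uint8)
a=np.load("w7.npy",allow_pickle=True).item()
g=lambda s:cv2.resize(f(s["img"][20:180,180:380]),(400,320),interpolation=cv2.INTER_CUBIC)
cv2.imwrite("pics/g6.png",np.hstack([g(a),g(s)])); q=r.sense(); print(q["tool_pos"],q["tcp_rot"],s["eye"])
E
```

```text
[502.83237459 -69.66101728 217.92451346] [-1.79949965e+02  6.16585878e-02 -1.23744492e+00] [582.50142279 -72.31902468 338.70186949]
```

View pics/g6.png

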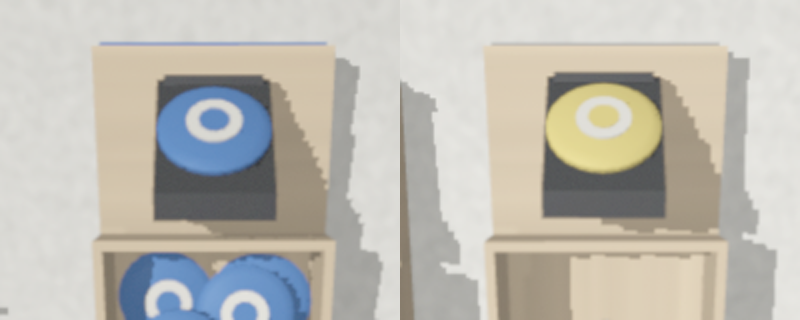

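Blue sample stands centred on the blue ledge (left view, about (215,145)); yellow is parked square on the sold-out ledge (right view). Measuring both.

```bash
python3 - <<'E'
from h import *
C=lambda p:(180+p[0]/2,20+p[1]/2)
s=np.load("w7.npy",allow_pickle=True).item()
ledge(s,C,f=((94,46),(333,46)),b=((94,239),(333,240)),ll=((93,50),(100,232)),lr=((334,50),(326,232)))
sample(s,C,(154,218),(276,219),(160,76),(266,76))
C=lambda p:(180+(p[0]-400)/2,20+p[1]/2)
s=np.load("w8.npy",allow_pickle=True).item()
ledge(s,C,f=((486,46),(726,45)),b=((486,239),(726,240)),ll=((485,50),(492,232)))
sample(s,C,(543,216),(665,216),(552,73),(655,73))
E
```

```text
{'f': 4.6, 'b': 4.6, 'll': 4.7, 'lr': 4.3} {'f': (25, 0.15), 'b': (25, 0.1), 'll': (25, 0.28), 'lr': (21, 0.23)} depth76 75.4 lat {'ll': 189.6, 'lr': 189.5} yaw 4.6 ledge c [603.1 238.4]
yaw 4.5 4.3 (21, 0.09) (25, 0.19) depth52 53.7 width46 45.4 42.9 centre [603.  237.7] lat front 0.6
{'f': 0.0, 'b': -1.3, 'll': -1.1} {'f': (23, 0.3), 'b': (25, 0.12), 'll': (25, 0.25)} depth76 76.9 lat {'ll': -61.1} yaw -1.1 ledge c [581.5 -72.2]
yaw -1.1 -1.4 (25, 0.16) (25, 0.1) depth52 53.5 width46 45.3 41.6 centre [582. -72.] lat front 0.2
```

>>> {"op": "step_arm", "data": {
  "targets": [
    [[15,-1,-20,0,0,0],[35,-1.7,-45,0,0,0],[55,-1.7,-70,0,0,0],[68,-1.7,-95,0,0,0],[72.2,-1.7,-110,0,0,0],[72.2,-1.7,-125,0,0,0],[72.2,-1.7,-140,0,0,0],[72.2,-1.7,-152,0,0,0],[72.2,-1.7,-161,0,0,0],[72.2,-1.7,-164.8,0,0,0],[72.2,-1.7,-164.8,0,0,0],[72.2,-1.7,-164.8,0,0,0]]
  ]
}}

```text
time: 22.32
tool_pos: [575.4, -71.8, 54.2]
tcp_rot: [180.0, -0.0, -1.2]
ft_force: [0.6, -0.6, -0.0]
finger_gap: 85.2
grip_force: 0.0
```

>>> {"op": "step_arm", "data": {
  "targets": [
    [[0,0,0,0,0,0],[0,0,0,0,0,0],[0,0,0,0,0,0],[0,0,0,0,0,0],[0,0,0,0,0,0],[0,0,0,0,0,0],[0,0,0,0,0,0],[0,0,0,0,0,0]]
  ],
  "fingers": 1,
  "newtons": 30
}}

```text
time: 22.98
tool_pos: [575.7, -72.2, 54.6]
tcp_rot: [180.0, -0.1, -1.2]
ft_force: [-1.5, -0.3, 6.1]
finger_gap: 45.4
grip_force: 32.2
```

>>> {"op": "step_arm", "data": {
  "targets": [
    [[0,0,5,0,0,0],[0,0,20,0,0,0],[0,0,45,0,0,0],[0,-5,65,0,0,0.02],[1,-25,70,0,0,0.05],[3,-55,70,0,0,0.08],[5,-85,70,0,0,0.11],[7,-115,70,0,0,0.128],[9.5,-136,70,0,0,0.128],[9.5,-143.5,60,0,0,0.128],[9.5,-143.5,45,0,0,0.128],[9.5,-143.5,30,0,0,0.128]]
  ]
}}

```text
time: 23.98
tool_pos: [584.4, -215.9, 83.1]
tcp_rot: [-180.0, -0.0, 6.0]
ft_force: [-1.0, 0.4, -0.7]
finger_gap: 45.5
grip_force: 31.5
```

>>> {"op": "step_arm", "data": {
  "targets": [
    [[0,0,-10,0,0,0],[0,0,-18,0,0,0],[0,0,-24,0,0,0],[0,0,-28,0,0,0],[0,0,-29.6,0,0,0],[0,0,-29.6,0,0,0],[0,0,-29.6,0,0,0]]
  ]
}}

```text
time: 24.57
tool_pos: [585.1, -215.5, 54.8]
tcp_rot: [180.0, -0.1, 6.1]
ft_force: [-0.6, 0.6, 0.1]
finger_gap: 46.0
grip_force: 31.4
```

>>> {"op": "step_arm", "data": {
  "targets": [
    [[0,0,0,0,0,0],[0,0,0,0,0,0],[0,0,0,0,0,0],[0,0,0,0,0,0],[0,0,0,0,0,0],[0,0,0,0,0,0],[0,0,10,0,0,0],[0,0,30,0,0,0],[0,0,60,0,0,0],[0,0,95,0,0,0],[-20,-2,125,0,0,0],[-40,-4,150,0,0,0]]
  ],
  "fingers": -1
}}

```text
time: 25.57
tool_pos: [545.2, -219.6, 207.8]
tcp_rot: [179.9, -0.2, 6.2]
ft_force: [-0.9, -0.3, 0.1]
finger_gap: 85.6
grip_force: 0.0
```

>>> {"op": "step_arm", "data": {
  "targets": [
    [[-20,-2,10,0,0,0],[-32,-3,15,0,0,0],[-32,-3,15,0,0,0],[-32,-3,15,0,0,0],[-32,-3,15,0,0,0],[-32,-3,15,0,0,0]]
  ]
}}

```text
time: 26.07
tool_pos: [512.7, -222.2, 218.4]
tcp_rot: [-180.0, 0.0, 6.1]
ft_force: [-0.5, 0.9, -0.6]
finger_gap: 85.2
grip_force: 0.0
```

```bash
python3 - <<'E'
from h import *
s=snap("wrist"); np.save("w9.npy",s,allow_pickle=True); f=lambda i:(255*(i/255.)**0.5).astype(np.uint8)
t=snap("top")
g=lambda s:cv2.resize(f(s["img"][20:180,180:380]),(400,320),interpolation=cv2.INTER_CUBIC)
cv2.imwrite("pics/g7.png",np.hstack([g(s),cv2.resize(f(t["img"][80:340,100:460]),(400,320))])); q=r.sense(); print(q["time"],q["tool_pos"],q["tcp_rot"],s["eye"])
E
```

```text
26.1667 [ 512.66163285 -222.12077227  218.15779636] [-1.79945077e+02  6.84269706e-02  6.14360756e+00] [ 591.9548963  -213.82563979  339.22802823]
```

View pics/g7.png

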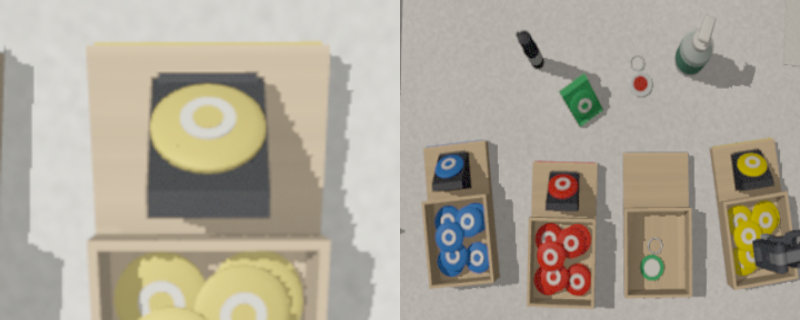

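```bash
python3 - <<'E'
from h import *
C=lambda p:(180+p[0]/2,20+p[1]/2)
s=np.load("w9.npy",allow_pickle=True).item()
ledge(s,C,f=((88,45),(328,45)),b=((90,238),(328,239)),ll=((87,50),(95,232)),lr=((328,50),(321,230)))
sample(s,C,(148,215),(270,215),(154,73),(264,73))
E
```

```text
{'f': 6.1, 'b': 6.1, 'll': 6.5, 'lr': 6.0} {'f': (25, 0.09), 'b': (25, 0.12), 'll': (25, 0.25), 'lr': (24, 0.26)} depth76 76.7 lat {'ll': -276.4, 'lr': -276.7} yaw 6.1 ledge c [ 591.9 -214.9]
yaw 6.6 6.1 (23, 0.09) (25, 0.14) depth52 53.5 width46 45.4 44.5 centre [ 591.7 -215.4] lat front -0.3
```

```bash
python3 -c "
from bench import r
print(r.hand_in())"
```

```text
the job is handed in; nothing more can be done
None
```

The job is handed in at about 26 s: red, blue and yellow each stand upright on their own tray's ledge, measured within about 1.5 mm of its middle and 0.5° of square, badges facing the customers, with the marker and gel bottle still standing.

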